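Pack three bolts, close the double-lidded canister, lift its outer lid

ROBOT

A 7-joint arm with a two-finger parallel gripper is mounted at the origin on a cart in front of the work surface, level with it; the furniture and walls round the work are solid. World frame = base frame: x ahead of the robot, y to its left, z up, the work surface at z = 0. Lengths are in m, angles in rad, forces in N, time in s.
With the tool pointing down it reaches from about 0.4 to 0.85 m from the base axis. Payload 10.4 kg.
Tool frame: the origin (TCP) lies at the centre of the arm's flange, where the gripper is bolted on; the fingertips stand 173 mm ahead of it and the grasp point (between the pads) lies 155 mm ahead of it; z points along the fingers, y is the line along which they close (so a half turn about z gives the same grasp; the last joint's range is limited). The gripper opens to 85 mm and grips with 20 to 120 N. Pads are 22 mm wide; open, the fingers measure 114 mm over their backs; the gripper's body (76 mm by 85 mm) begins 54 mm behind the grasp point. The pads swing forward as they close: fully open they stand 13 mm farther back than shut.
Start: joints at [1.107, 0.332, -0.065, 1.46, 0.022, 1.35, -0.088], TCP at [0.267, -0.565, 0.405] pointing down, gripper open.
Joint ranges: [-2.6, 2.6], [-0.5, 2.12], [-1.47, 1.34], [0.16, 2.42], [-1.27, 4.41], [0.06, 2.06], [-2.6, 2.6]. Speed limits (rad/s): [2.22, 2.22, 2.79, 2.79, 3.14, 3.14, 3.14].

INTERFACE

Orientations are given as a unit quaternion [x, y, z, w].
In Python, from workcell import manip, viewer, finder gives the robot as it stands.
- The arm moves only by the tool arm_command, never from a script. Its argument "plan" is a list of rows, each an object with "dp": the shift along the tool's x, y, z in mm, a list of three; "spin": the turn about the tool's z in rad. A call has 1 to 5 rows; each row shifts and turns the commanded pose from where the row before left it, along the tool's axes as they then stand; what a row does not reach is not made up. A row lasts 1/10 s, in which the tool goes at most 50 mm and 8.59 degrees, less where a joint would pass 70% of its speed; a pose out of reach is approached as far as the arm can. A call is refused whole if a number of a shift passes 50 or a number of a turn 0.15, either way. A call with a gripper value outside its range is refused whole. "grip" is the closure, from -1 (fully open) to 1 (shut), set as the call begins (left out, the last holds). The fingers move at their own pace and stop on an object; "newtons" is the grip in N (left out, the last holds). Time passes only in rows, so rows that do not move let the fingers close. It gives the time, the measured TCP pose, the force, the opening and the grip force at its end, in the units of the state.
- manip.get_obs(): the state, without advancing time (a new reading comes with each control period).
- viewer.camera(name): name is "side" or "top" or "wrist"; returns the picture (420x560x3 uint8, blue, green, red); there is no depth.
- viewer.camera_params(name): a dict with "vertical_fov" (degrees; the focal length in pixels is half the picture's height over the tangent of half this angle, whatever the lens; pixels are square), "cx", "cy" (the principal point, pixels), "R" (3x3) and "t" (3): a world point X has camera coordinates R X + t; the wrist camera has in their place "T_tool_cam" (4x4, takes a point from camera to tool coordinates, whose origin is the TCP and whose axes are the flange's). Camera axes: x right, y down, z forward; pixel columns grow to the right and rows downward; lengths in m; the calibration is good to about 2 mm. A picture is of the moment at which its call begins: read the wrist's pose just before it. camera_params takes no time and is no camera call.
- manip.hand_in(): hands the job in; it is judged then, once.
Trained networks look in the newest picture that a camera, given by its name, has taken for a name from the list of things; names that differ only in an ending like _2 or _b are one class to them, and where a whole thing is asked for, a point or a joint stands for the part that bears it (a point fixed in the world has none). Each returns a list of dicts, best first, with "score" (0 to 1); they miss things now and then, are a little off and sometimes report something else, mostly with a low value. They report only what shows in the picture. A call takes as long as a camera call.
- finder.find_in(camera, thing): "position" ([x, y, z] in m, in world coordinates, good to about 4 mm: the middle of the surface that is visible of it).
The state is a dict: "clock": time; "joint_pos": joint angles; "joint_velocities": joint speeds; "tau": joint torques, N m; "position": TCP position; "ee_rot": TCP orientation; "ft_force": force on the tool from outside, world axes, zero at the start; "torque": the same for the moment, N m; "grip_width": opening from 0.0 (shut) to 1.0 (fully open); "grasp_force": force on a finger pad.
Only numpy, scipy, OpenCV 4.12 (cv2) and the standard library are available. Lean on these libraries where they do the work, as an engineer would, in place of code of your own. Each camera call takes 0.05 s, during which the arm holds its last target. There are 200 camera calls.

TASK

Put exactly three of the four bolts from the tray into the open canister, leaving the fourth in the tray, then carry the two nested lids together by the inner lid's tall knob and lower them onto the canister until the inner lid is fully seated in its mouth. Then take the outer lid alone by its collar, lift it until it is well clear above the knob, and finish while still holding it up there, level, so that a label can be put on it; the inner lid must stay seated all the while. Do not knock over the canister, never part the lids before the inner one is seated, and leave the other things on the bench where they are.

Things in the scene. Friction and masses are not known exactly. Their poses are not given: they have to be found in the camera images.
- canister: The open canister: a plain round steel can standing loose and upright on the bench, 0.8 kg, 84 mm outside diameter (86 mm at the foot bead), 78 mm inside diameter, 75 mm high, inner floor 4 mm up. Origin: centre of its underside, z up.
- inner_knob (a point): Grip point on the INNER lid's wooden knob (about 250 g): an upright rod, 20 mm diameter, through the outer lid's hole; on its axis, 14 mm below its top, 22 mm above the collar. The inner lid is loose under the outer, which rests on its flange (83 mm wide) and is lifted along by this knob. Plug below: 71 mm, tapering to 62 mm, bottom 70 mm below this point. Flange on canister rim: this point 135 mm above bench.
- outer_collar (a point): Grip point of the OUTER lid (about 120 g), on its collar's axis, 6 mm below the collar's top. Collar: tube 44 mm wide (bead 46 mm), standing 30 mm up from a 102 mm disc, 4 mm thick, with an 8 mm skirt; the disc's top is 24 mm below this point. Knob passes through the 31 mm hole with side play. Nested: this point is 28 mm below the knob's grip point; knob's top 42 mm above it.
- bolt_tray: Low square wooden tray, fixed to the bench, 100x100x12 mm, walls and floor 4 mm; it holds the four bolts. Origin: centre of its underside, x and y along its sides.
- bolt_0_center (a point): One of four alike steel hex bolts, 40 g, standing on its head in the tray, shank up: 41 mm tall, head 17 mm across flats, 7 mm high, shank 10 mm in diameter. This point: on its axis, half-way up; z along the shank. Bolts stand about 50 mm apart.
- bolt_1_center (a point): One of four alike steel hex bolts, 40 g, standing on its head in the tray, shank up: 41 mm tall, head 17 mm across flats, 7 mm high, shank 10 mm in diameter. This point: on its axis, half-way up; z along the shank. Bolts stand about 50 mm apart.
- bolt_2_center (a point): One of four alike steel hex bolts, 40 g, standing on its head in the tray, shank up: 41 mm tall, head 17 mm across flats, 7 mm high, shank 10 mm in diameter. This point: on its axis, half-way up; z along the shank. Bolts stand about 50 mm apart.
- bolt_3_center (a point): One of four alike steel hex bolts, 40 g, standing on its head in the tray, shank up: 41 mm tall, head 17 mm across flats, 7 mm high, shank 10 mm in diameter. This point: on its axis, half-way up; z along the shank. Bolts stand about 50 mm apart.
- sanding_block: Bystander, loose: cork-brown sanding block, 65x110x31 mm; origin at the centre of its underside.
- tape_measure: Bystander, loose: yellow tape measure, 39x91x62 mm; origin at the centre of its underside.
- spring_clamp: Bystander, loose: black spring clamp, 60x119x19 mm; origin at the centre of its underside.
- pencil: Bystander, loose: red pencil, 14x165x8 mm; origin at the centre of its underside.
- stain_tin: Bystander, loose: closed used paint tin, 77 mm across, 77 mm high; origin at the centre of its underside.
- offcut_4: Bystander, loose: small wood offcut, 20x100x20 mm; origin at the centre of its underside.

How it is judged:
On the way, in this order (a step that is already met when the one before it is completed fails the run):
1. exactly three bolts are in the canister and the fourth is in the tray (((horizontal distance between bolt_0_center and bolt_tray below 0.075 m and height (world z) of bolt_0_center below 0.05 m and horizontal distance between each of bolt_1_center, bolt_2_center, bolt_3_center and canister below 0.04 m and z of bolt_1_center in the frame of canister between 0 and 0.065 m and z of bolt_2_center in the frame of canister between 0 and 0.065 m and z of bolt_3_center in the frame of canister between 0 and 0.065 m) or (horizontal distance between bolt_1_center and bolt_tray below 0.075 m and height (world z) of bolt_1_center below 0.05 m and horizontal distance between each of bolt_0_center, bolt_2_center, bolt_3_center and canister below 0.04 m and z of bolt_0_center in the frame of canister between 0 and 0.065 m and z of bolt_2_center in the frame of canister between 0 and 0.065 m and z of bolt_3_center in the frame of canister between 0 and 0.065 m) or (horizontal distance between bolt_2_center and bolt_tray below 0.075 m and height (world z) of bolt_2_center below 0.05 m and horizontal distance between each of bolt_0_center, bolt_1_center, bolt_3_center and canister below 0.04 m and z of bolt_0_center in the frame of canister between 0 and 0.065 m and z of bolt_1_center in the frame of canister between 0 and 0.065 m and z of bolt_3_center in the frame of canister between 0 and 0.065 m) or (horizontal distance between bolt_3_center and bolt_tray below 0.075 m and height (world z) of bolt_3_center below 0.05 m and horizontal distance between each of bolt_0_center, bolt_1_center, bolt_2_center and canister below 0.04 m and z of bolt_0_center in the frame of canister between 0 and 0.065 m and z of bolt_1_center in the frame of canister between 0 and 0.065 m and z of bolt_2_center in the frame of canister between 0 and 0.065 m))), for 0.2 s.
2. both lids, still nested, sit on the canister with the inner lid seated in its mouth (z of inner_knob in the frame of canister between 0.131 and 0.138 m and horizontal distance between inner_knob and canister below 0.01 m and angle between the z axis of inner_knob and the z axis of canister, either way round below 0.06 rad and z of outer_collar in the frame of inner_knob between -0.034 and -0.022 m and horizontal distance between outer_collar and inner_knob below 0.008 m), for 0.2 s.
At the end, for the whole second after the job is handed in: Three bolts in the upright canister, one in the tray; inner lid seated (4 mm, 0.06 rad). The fingers hold the outer lid still, level within 0.3 rad, its collar grip point over 190 mm above the bench, touching neither canister nor inner lid (((horizontal distance between bolt_0_center and bolt_tray below 0.075 m and height (world z) of bolt_0_center below 0.05 m and horizontal distance between each of bolt_1_center, bolt_2_center, bolt_3_center and canister below 0.04 m and z of bolt_1_center in the frame of canister between 0 and 0.065 m and z of bolt_2_center in the frame of canister between 0 and 0.065 m and z of bolt_3_center in the frame of canister between 0 and 0.065 m) or (horizontal distance between bolt_1_center and bolt_tray below 0.075 m and height (world z) of bolt_1_center below 0.05 m and horizontal distance between each of bolt_0_center, bolt_2_center, bolt_3_center and canister below 0.04 m and z of bolt_0_center in the frame of canister between 0 and 0.065 m and z of bolt_2_center in the frame of canister between 0 and 0.065 m and z of bolt_3_center in the frame of canister between 0 and 0.065 m) or (horizontal distance between bolt_2_center and bolt_tray below 0.075 m and height (world z) of bolt_2_center below 0.05 m and horizontal distance between each of bolt_0_center, bolt_1_center, bolt_3_center and canister below 0.04 m and z of bolt_0_center in the frame of canister between 0 and 0.065 m and z of bolt_1_center in the frame of canister between 0 and 0.065 m and z of bolt_3_center in the frame of canister between 0 and 0.065 m) or (horizontal distance between bolt_3_center and bolt_tray below 0.075 m and height (world z) of bolt_3_center below 0.05 m and horizontal distance between each of bolt_0_center, bolt_1_center, bolt_2_center and canister below 0.04 m and z of bolt_0_center in the frame of canister between 0 and 0.065 m and z of bolt_1_center in the frame of canister between 0 and 0.065 m and z of bolt_2_center in the frame of canister between 0 and 0.065 m)) and z of inner_knob in the frame of canister between 0.131 and 0.138 m and horizontal distance between inner_knob and canister below 0.01 m and angle between the z axis of inner_knob and the z axis of canister, either way round below 0.06 rad and angle between canister's own z axis and vertical below 0.05 rad and linear speed of canister below 0.02 m/s and height (world z) of outer_collar above 0.19 m and angle between outer_collar's own z axis and vertical below 0.3 rad and linear speed of outer_lid below 0.03 m/s and contact force between the fingers and outer_lid above 0.5 N and contact force between each of outer_lid, the fingers and inner_lid below 0.1 N and contact force between outer_lid and canister below 0.1 N); the arm keeps its last pose, push and grip.
It fails at once if the outer lid is parted from the inner lid (by more than 12 mm) while the inner lid is not seated on the canister (z of outer_collar in the frame of inner_knob above -0.016 m and not (z of inner_knob in the frame of canister between 0.131 and 0.138 m and horizontal distance between inner_knob and canister below 0.01 m and angle between the z axis of inner_knob and the z axis of canister, either way round below 0.06 rad)).
It fails at once if the canister is tipped over (angle between canister's own z axis and vertical above 0.3 rad).
It fails at once if a bystander is moved by more than 30 mm (distance of any of sanding_block, tape_measure, spring_clamp, pencil, stain_tin, offcut_4 from where it was at the start of the episode above 0.03 m).
It also fails if it takes over 69 s, if anything falls off the work surface, if the arm or the gripper's body presses on something with over 40 N, if the wrist force passes 120 N, or if a joint passes its speed limit or range.

## Working session

There is one attempt and no reset: what is moved stays moved. The work goes in short steps, Python scripts to look and compute and a tool call to move; the robot and the scene stay as the last step left them, time stands still between calls to the robot, and variables do not carry over. Pictures are saved under pics/ and viewed, at most 10 in all, crops included, and the job is handed in when it is done.

Besides the shell and the picture viewer there is one more tool, called after "Request:" as name([rows], argument=value, ...), one row to a line, values as JSON. arm_command: Moves the arm, as the interface text tells. Its arguments: {"type":"object","properties":{"plan":{"type":"array","items":{"type":"object","properties":{"dp":{"type":"array","items":{"type":"number"}},"spin":{"type":"number"}}}},"grip":{"type":"number"},"newtons":{"type":"number"}},"required":["plan"]}

```bash
mkdir -p pics; ls; cat > h.py <<'E'
from workcell import manip, viewer, finder
import numpy as np, cv2
from scipy.spatial.transform import Rotation as Ro
def pose():
    o=manip.get_obs(); return np.array(o['position']),Ro.from_quat(o['ee_rot']),o
def cam(n):
    c=viewer.camera_params(n)
    if 'R' in c: return c,np.array(c['R']),np.array(c['t'])
    p,r,_=pose(); T=np.array(c['T_tool_cam']); M=np.eye(4); M[:3,:3]=r.as_matrix(); M[:3,3]=p
    W=np.linalg.inv(M@T); return c,W[:3,:3],W[:3,3]
def f(c): return 210/np.tan(np.radians(c['vertical_fov'])/2)
def px(n,X):
    c,R,t=cam(n); v=R@np.array(X)+t; return f(c)*v[0]/v[2]+c['cx'],f(c)*v[1]/v[2]+c['cy']
def at(n,u,v,z):
    c,R,t=cam(n); d=R.T@np.array([(u-c['cx'])/f(c),(v-c['cy'])/f(c),1]); o=-R.T@t
    return o+d*(z-o[2])/d[2]
E
python3 - <<'E'
from h import *
for n in('top','side','wrist'):
    cv2.imwrite(f'pics/{n}0.png',viewer.camera(n)); print(n,viewer.camera_params(n))
p,r,o=pose(); print(p,r.as_matrix().round(3),o['clock'])
for n in('top','side'):
    for t in 'canister inner_knob outer_collar bolt_tray bolt_0_center sanding_block tape_measure spring_clamp pencil stain_tin offcut_4'.split():
        print(n,t,[(round(d['score'],2),np.round(d['position'],3).tolist(),np.round(px(n,d['position'])).tolist()) for d in finder.find_in(n,t)][:5])
print(manip.get_obs()['clock'])
E
```

```text
pics
top {'vertical_fov': 47.48754071331946, 'cx': 279.12115164712867, 'cy': 203.80286075480896, 'R': array([[-1.82785765e-03, -9.99997903e-01,  9.23619880e-04],
       [-9.84543100e-01,  1.63785008e-03, -1.75134811e-01],
       [ 1.75132931e-01, -1.22946508e-03, -9.84544029e-01]]), 't': array([-0.196221  ,  0.54287624,  1.0941969 ])}
side {'vertical_fov': 48.76837887667448, 'cx': 281.7868553503919, 'cy': 218.7080118496123, 'R': array([[ 0.92846827, -0.37130961,  0.00870887],
       [-0.17143913, -0.44925245, -0.87680149],
       [ 0.3294773 ,  0.81258933, -0.48077364]]), 't': array([-0.59526516,  0.07550474,  0.93640481])}
wrist {'vertical_fov': 65.49982695213487, 'cx': 282.10426563170427, 'cy': 211.36657478785594, 'T_tool_cam': array([[-1.60625662e-03, -9.60677659e-01, -2.77661405e-01,
         7.09301586e-02],
       [ 9.99998704e-01, -1.51241387e-03, -5.52155671e-04,
        -2.05397073e-04],
       [ 1.10504657e-04, -2.77661932e-01,  9.60678843e-01,
         2.93663330e-02],
       [ 0.00000000e+00,  0.00000000e+00,  0.00000000e+00,
         1.00000000e+00]])}
[ 0.26663385 -0.56
[... 912 characters left out ...]
.17, [0.367, -0.362, 0.008], [208.0, 322.0])]
side inner_knob []
side outer_collar [(0.66, [0.594, -0.213, 0.02], [299.0, 244.0])]
side bolt_tray [(0.85, [0.485, -0.193, 0.006], [246.0, 255.0])]
side bolt_0_center [(0.41, [0.45, -0.199, 0.025], [229.0, 252.0]), (0.2, [0.735, -0.05, 0.068], [327.0, 182.0])]
side sanding_block [(0.74, [0.594, 0.016, 0.034], [262.0, 193.0])]
side tape_measure [(0.92, [0.681, -0.099, 0.038], [314.0, 206.0])]
side spring_clamp [(0.62, [0.63, -0.384, 0.017], [356.0, 289.0])]
side pencil [(0.91, [0.368, -0.361, 0.011], [209.0, 319.0])]
side stain_tin [(0.81, [0.734, -0.049, 0.065], [326.0, 183.0])]
side offcut_4 [(0.82, [0.517, -0.047, 0.017], [239.0, 216.0])]
1.25
```

View images.

```bash
python3 - <<'E'
import cv2,numpy as np
a=cv2.imread('pics/top0.png')[100:320,140:420]; b=cv2.imread('pics/side0.png')[130:350,160:440]
cv2.imwrite('pics/c0.png',np.vstack([cv2.resize(x,None,fx=1.36*2/1,fy=1.36,interpolation=2) if 0 else cv2.resize(x,None,fx=1.36*1,fy=1.36) for x in(a,b)]))
cv2.imwrite('pics/c1.png',cv2.resize(a,None,fx=2.7,fy=2.7,interpolation=cv2.INTER_CUBIC))
cv2.imwrite('pics/c2.png',cv2.resize(b,None,fx=2.7,fy=2.7,interpolation=cv2.INTER_CUBIC))
E
```

```text
(no output)
```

View pics/c1.png

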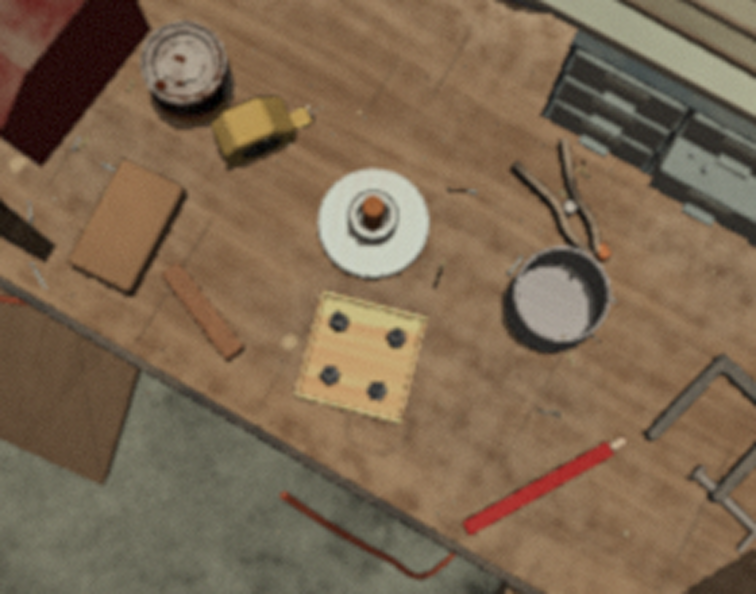

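View pics/c2.png

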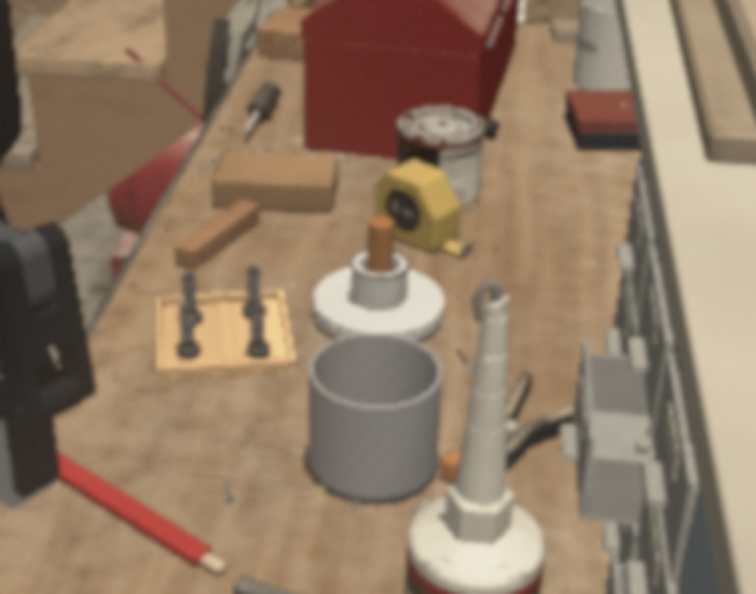

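```bash
python3 - <<'E'
from h import *
g=lambda u,v,z:at('top',u/2.7+140,v/2.7+100,z).round(4)
for b in[(339,321),(397,338),(330,375),(377,390)]: print('bolt',g(*b,.022))
print('can',g(557,298,.075),'knob',g(373,205,.084),'collar',g(374,213,.048))
p,r,_=pose()
c=np.mean([g(*b,.022) for b in[(339,321),(397,338),(330,375),(377,390)]],0);print(c, 'tool delta mm',1000*(r.inv().apply(c-p)))
E
```

```text
bolt [ 0.5099 -0.1641  0.022 ]
bolt [ 0.4944 -0.2163  0.022 ]
bolt [ 0.4611 -0.1562  0.022 ]
bolt [ 0.4476 -0.1982  0.022 ]
can [ 0.5219 -0.3536  0.075 ] knob [ 0.6024 -0.195   0.084 ] collar [ 0.6036 -0.1958  0.048 ]
[ 0.47825 -0.1837   0.022  ] tool delta mm [ 354.13824953 -254.85723251  382.72619266]
```

Request:
arm_command([
  {"dp": [35, -25, 5]},
  {"dp": [35, -25, 5]},
  {"dp": [35, -25, 5]},
  {"dp": [35, -25, 5]},
  {"dp": [35, -25, 5]},
], grip=0.2, newtons=40)

```text
invalid input at $.plan[0]: expected keys dp, spin
```

Request:
arm_command([
  {"dp": [35, -25, 5]},
  {"dp": [35, -25, 5]},
  {"dp": [35, -25, 5]},
  {"dp": [35, -25, 5]},
  {"dp": [35, -25, 5]},
])

```text
invalid input at $.plan[0]: expected keys dp, spin
```

Request:
arm_command([
  {"dp": [0, 0, 0]},
  {"dp": [0, 0, 0]},
])

```text
invalid input at $.plan[0]: expected keys dp, spin
```

```bash
python3 - <<'E'
from h import *
p,r,o=pose(); print(p,r.as_matrix().round(3).tolist(),o['clock'],o['grip_width'])
cv2.imwrite('pics/w1.png',viewer.camera('wrist'))
for t in ['bolt_0_center','canister','inner_knob','outer_collar','bolt_tray']: print(t,[(round(d['score'],2),np.round(d['position'],3).tolist(),np.round(px('wrist',d['position'])).tolist()) for d in finder.find_in('wrist',t)][:6])
E
```

```text
[ 0.26667378 -0.56526246  0.40474148] [[0.904, 0.427, 0.0], [0.427, -0.904, -0.0], [0.0, 0.0, -1.0]] 1.25 0.9988238698636633
bolt_0_center []
canister []
inner_knob []
outer_collar []
bolt_tray []
```

View pics/w1.png

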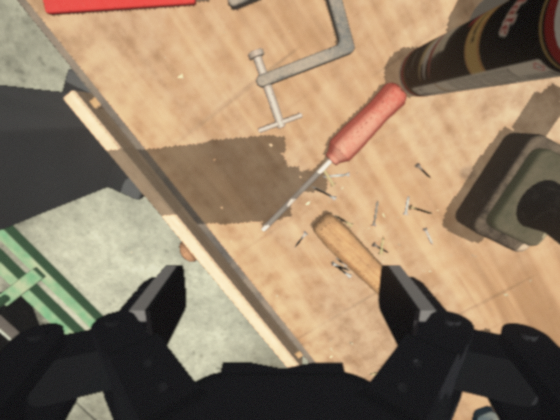

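The wrist view shows only the start corner: G-clamp at (300,60), screwdriver (340,150), a dark standing tube at (480,40). The rows need the spin key too.

Request:
arm_command([
  {"dp": [35, -25, 5], "spin": 0},
  {"dp": [35, -25, 5], "spin": 0},
  {"dp": [35, -25, 5], "spin": 0},
  {"dp": [35, -25, 5], "spin": 0},
  {"dp": [35, -25, 5], "spin": 0},
], grip=0.2, newtons=40)

```text
clock: 2.05
position: [0.3722, -0.3759, 0.3797]
ee_rot: [0.976, 0.219, 0.0, 0.0]
ft_force: [0.2, -0.7, 0.5]
grip_width: 0.402
grasp_force: 0.0
```

Request:
arm_command([
  {"dp": [35, -25, 5], "spin": 0},
  {"dp": [35, -25, 5], "spin": 0},
  {"dp": [35, -25, 5], "spin": 0},
  {"dp": [35, -25, 5], "spin": 0},
  {"dp": [35, -25, 5], "spin": 0},
])

```text
clock: 2.55
position: [0.4771, -0.1882, 0.3549]
ee_rot: [0.976, 0.219, 0.0, 0.0]
ft_force: [0.6, 0.1, -0.3]
grip_width: 0.402
grasp_force: 0.0
```

Request:
arm_command([
  {"dp": [0, 0, 0], "spin": 0},
  {"dp": [0, 0, 0], "spin": 0},
])

```text
clock: 2.75
position: [0.4768, -0.1891, 0.3547]
ee_rot: [0.976, 0.22, -0.0, 0.0]
ft_force: [0.8, -1.0, 0.9]
grip_width: 0.397
grasp_force: 0.0
```

```bash
python3 - <<'E'
from h import *
p,r,o=pose(); print(p,r.as_matrix().round(3).tolist(),o['clock'],o['grip_width'])
cv2.imwrite('pics/w2.png',viewer.camera('wrist'))
for t in ['bolt_0_center','canister','inner_knob','outer_collar','bolt_tray']: print(t,[(round(d['score'],2),np.round(d['position'],3).tolist(),np.round(px('wrist',d['position'])).tolist()) for d in finder.find_in('wrist',t)][:6])
E
```

```text
[ 0.47683703 -0.18911416  0.35471227] [[0.903, 0.429, -0.0], [0.429, -0.903, -0.0], [-0.0, 0.0, -1.0]] 2.75 0.39675878039311113
bolt_0_center [(0.7, [0.498, -0.21, 0.023], [311.0, 182.0]), (0.61, [0.45, -0.198, 0.023], [277.0, 221.0])]
canister [(0.8, [0.527, -0.379, 0.046], [493.0, 236.0]), (0.54, [0.47, -0.156, 0.024], [245.0, 186.0])]
inner_knob [(0.69, [0.6, -0.194, 0.083], [363.0, 55.0])]
outer_collar [(0.95, [0.601, -0.188, 0.017], [340.0, 65.0]), (0.23, [0.526, -0.379, 0.045], [491.0, 237.0])]
bolt_tray [(0.72, [0.481, -0.176, 0.002], [271.0, 180.0]), (0.39, [0.513, -0.165, 0.017], [274.0, 147.0])]
```

View pics/w2.png

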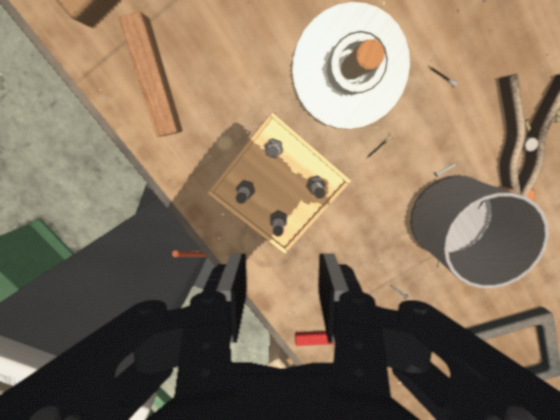

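```bash
python3 - <<'E'
from h import *
im=cv2.imread('pics/w2.png'); u0,v0=225,130
s=cv2.resize(im[v0:v0+115,u0:u0+115],None,fx=5,fy=5,interpolation=cv2.INTER_CUBIC)
for b in [(.5099,-.1641),(.4944,-.2163),(.4611,-.1562),(.4476,-.1982)]:
  for z,c in((.045,(0,255,0)),(.008,(0,0,255))):
    u,v=px('wrist',(*b,z)); cv2.circle(s,(int((u-u0)*5),int((v-v0)*5)),4,c,-1)
cv2.imwrite('pics/w2c.png',s)
print('can',at('wrist',495,239,.075),'knob',at('wrist',370,53,.084),'collartop',at('wrist',359,62,.048))
E
```

```text
can [ 0.52718113 -0.35911     0.075     ] knob [ 0.60302624 -0.19676196  0.084     ] collartop [ 0.6031312  -0.19753327  0.048     ]
```

View pics/w2c.png

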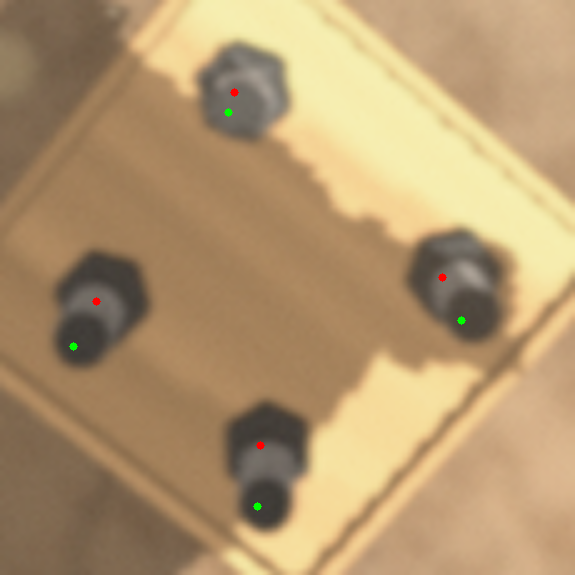

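```bash
python3 - <<'E'
from h import *
p,r,_=pose()
for t,h in[((239,105),(244,88)),((474,314),(457,272)),((80,340),(101,291)),((264,503),(266,444))]:
  a=at('wrist',t[0]/5+225,t[1]/5+130,.045); b=at('wrist',h[0]/5+225,h[1]/5+130,.011); print(a.round(4),b.round(4),'tool',(1000*r.inv().apply(a-p)).round(1))
for n,q in(('can',(.5255,-.357,.075)),('knob',(.603,-.1965,.07))): print(n,(1000*r.inv().apply(np.array(q)-p)).round(1))
E
```

```text
[ 0.5118 -0.1652  0.045 ] [ 0.5117 -0.1653  0.011 ] tool [ 43.2  -8.2 309.8]
[ 0.4963 -0.2178  0.045 ] [ 0.4971 -0.2179  0.011 ] tool [  6.8  32.8 309.8]
[ 0.4626 -0.1568  0.045 ] [ 0.4641 -0.1562  0.011 ] tool [  2.2 -36.7 309.8]
[ 0.4487 -0.1991  0.045 ] [ 0.4492 -0.1988  0.011 ] tool [-28.3  -4.3 309.8]
can [-25.9 171.3 279.9]
knob [112.4  58.9 284.8]
```

Request:
arm_command([
  {"dp": [7, 33, 40], "spin": 0},
  {"dp": [0, 0, 45], "spin": 0},
  {"dp": [0, 0, 45], "spin": 0},
  {"dp": [0, 0, 35], "spin": 0},
  {"dp": [0, 0, 0], "spin": 0},
])

```text
clock: 3.55
position: [0.4945, -0.2156, 0.1878]
ee_rot: [0.976, 0.218, -0.002, -0.002]
ft_force: [-0.0, 0.5, -0.8]
grip_width: 0.401
grasp_force: 0.0
```

Request:
arm_command([
  {"dp": [0, 0, 0], "spin": 0},
  {"dp": [0, 0, 0], "spin": 0},
  {"dp": [0, 0, 0], "spin": 0},
  {"dp": [0, 0, 0], "spin": 0},
], grip=1, newtons=40)

```text
clock: 3.95
position: [0.4967, -0.2158, 0.1934]
ee_rot: [0.976, 0.219, 0.001, 0.001]
ft_force: [-2.2, 0.5, 8.3]
grip_width: 0.099
grasp_force: 39.7
```

Request:
arm_command([
  {"dp": [0, 0, -30], "spin": 0},
  {"dp": [0, 0, -40], "spin": 0},
  {"dp": [0, 0, -30], "spin": 0},
])

```text
clock: 4.25
position: [0.4962, -0.2154, 0.2944]
ee_rot: [0.976, 0.219, 0.001, 0.001]
ft_force: [0.4, -0.4, -0.5]
grip_width: 0.098
grasp_force: 39.2
```

Request:
arm_command([
  {"dp": [-11, 34, 0], "spin": 0},
  {"dp": [-11, 35, 0], "spin": 0},
  {"dp": [-11, 35, 0], "spin": 0},
  {"dp": [-11, 34, 0], "spin": 0},
  {"dp": [0, 0, 0], "spin": 0},
])

```text
clock: 4.75
position: [0.5137, -0.3645, 0.292]
ee_rot: [0.976, 0.216, -0.0, 0.001]
ft_force: [0.1, 0.3, -0.9]
grip_width: 0.1
grasp_force: 39.2
```

```bash
python3 - <<'E'
from h import *
p,r,o=pose(); print(p,o['clock'],o['grip_width'])
s=viewer.camera('side'); t=viewer.camera('top'); w=viewer.camera('wrist'); print(pose()[0])
cv2.imwrite('pics/v3.png',np.hstack([cv2.resize(s[210:320,220:360],None,fx=2.8,fy=2.8),cv2.resize(t[150:260,280:420],None,fx=2.8,fy=2.8)])); 
cv2.imwrite('pics/w3.png',w)
E
```

```text
[ 0.51374437 -0.36445927  0.29197039] 4.75 0.10025280889117497
[ 0.51527729 -0.35848116  0.29187122]
```

View pics/w3.png

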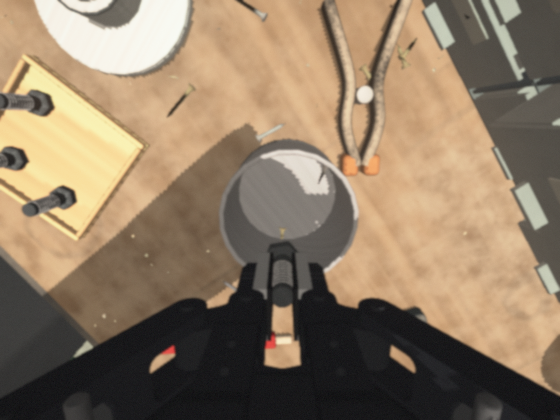

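```bash
python3 - <<'E'
from h import *
w=viewer.camera('wrist'); cv2.imwrite('pics/w4.png',w)
p,r,o=pose(); print(p,o['clock'])
from scipy.optimize import minimize
g=cv2.GaussianBlur(cv2.cvtColor(w,cv2.COLOR_BGR2GRAY),(0,0),1.2).astype(float)
gx,gy=cv2.Sobel(g,cv2.CV_64F,1,0),cv2.Sobel(g,cv2.CV_64F,0,1); m=np.hypot(gx,gy)
c,R,t=cam('wrist'); F=f(c); th=np.linspace(0,2*np.pi,240,endpoint=False)
def sc(q,rad=(.042,.039)):
    s=0
    for ra in rad:
        X=np.c_[q[0]+ra*np.cos(th),q[1]+ra*np.sin(th),np.full(240,.075)]@R.T+t
        u=X[:,0]/X[:,2]*F+c['cx']; v=X[:,1]/X[:,2]*F+c['cy']
        k=(v<245); s+=cv2.remap(m.astype(np.float32),u[k].astype(np.float32)[None],v[k].astype(np.float32)[None],1).mean()
    return s
best=max(((sc((x,y)),x,y) for x in np.arange(.505,.545,.001) for y in np.arange(-.38,-.335,.001)));print(best)
q=best[1:]
for ra in(.042,.039):
    X=np.c_[q[0]+ra*np.cos(th),q[1]+ra*np.sin(th),np.full(240,.075)]@R.T+t
    for a in X: cv2.circle(w,(int(a[0]/a[2]*F+c['cx']),int(a[1]/a[2]*F+c['cy'])),0,(0,0,255),-1)
cv2.imwrite('pics/w4o.png',cv2.resize(w[120:300,190:390],None,fx=3,fy=3))
print((1000*r.inv().apply(np.array([*q,.075])-p)).round(1))
E
```

```text
[ 0.51543909 -0.35792822  0.29192498] 4.95
(np.float32(193.1339), np.float64(0.527), np.float64(-0.358))
[ 10.3   5.  216.9]
```

View pics/w4o.png

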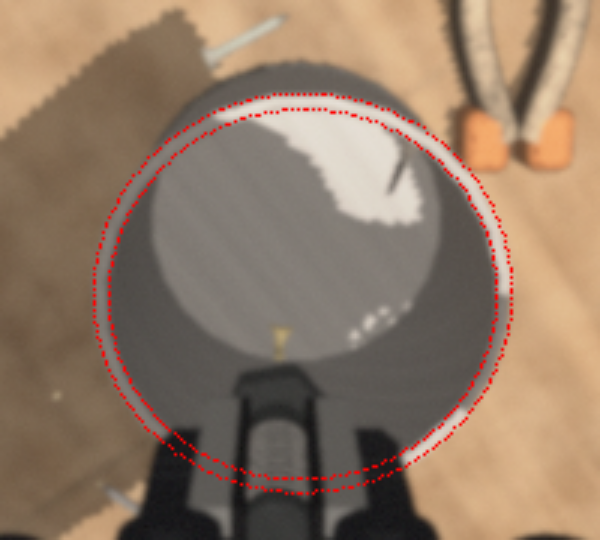

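Request:
arm_command([
  {"dp": [0, 4, 30], "spin": 0},
  {"dp": [0, 0, 34], "spin": 0},
  {"dp": [0, 0, 0], "spin": 0},
])

```text
clock: 5.25
position: [0.5156, -0.3606, 0.2235]
ee_rot: [0.976, 0.22, -0.002, -0.003]
ft_force: [-0.8, 0.5, -0.3]
grip_width: 0.096
grasp_force: 39.2
```

Request:
arm_command([
  {"dp": [0, 0, 0], "spin": 0},
  {"dp": [0, 0, 0], "spin": 0},
], grip=0.5)

```text
clock: 5.45
position: [0.5177, -0.3625, 0.2298]
ee_rot: [0.976, 0.219, 0.001, 0.001]
ft_force: [-0.4, 0.2, -0.0]
grip_width: 0.25
grasp_force: 0.0
```

Request:
arm_command([
  {"dp": [0, 0, -34], "spin": 0},
  {"dp": [0, 0, -30], "spin": 0},
  {"dp": [0, 0, 0], "spin": 0},
])

```text
clock: 5.75
position: [0.5185, -0.3632, 0.2985]
ee_rot: [0.976, 0.219, 0.004, 0.004]
ft_force: [0.5, -0.1, 0.9]
grip_width: 0.256
grasp_force: 0.0
```

Request:
arm_command([
  {"dp": [8, -42, 0], "spin": 0},
  {"dp": [8, -42, 0], "spin": 0},
  {"dp": [8, -42, 0], "spin": 0},
  {"dp": [8, -42, 0], "spin": 0},
  {"dp": [7, -40, 0], "spin": 0},
], grip=0.2)

```text
clock: 6.25
position: [0.4631, -0.156, 0.2929]
ee_rot: [0.976, 0.219, 0.001, 0.001]
ft_force: [0.4, 0.1, 1.5]
grip_width: 0.4
grasp_force: 0.0
```

Request:
arm_command([
  {"dp": [0, 0, 0], "spin": 0},
  {"dp": [0, 0, 0], "spin": 0},
])

```text
clock: 6.45
position: [0.4636, -0.1573, 0.293]
ee_rot: [0.976, 0.22, 0.001, 0.001]
ft_force: [0.5, -0.6, -0.1]
grip_width: 0.399
grasp_force: 0.0
```

```bash
cat >> h.py <<'E'
PT=dict(B0=(.5118,-.1652,0),B2=(.4633,-.1565,0),B3=(.4490,-.1990,0),can=(.527,-.358,0),knob=(.603,-.1967,0))
def rel():
    p,r,o=pose(); print(p.round(4),o['clock'],o['grip_width'])
    for k,q in PT.items(): print(k,(1000*r.inv().apply(np.array(q)-p)).round(1)[:2])
E
python3 - <<'E'
from h import *
rel()
w=viewer.camera('wrist'); s=viewer.camera('side')
cv2.imwrite('pics/v5.png',np.hstack([w,cv2.resize(s[200:320,230:360],(455,420))])[:, :800])
E
```

```text
[ 0.4636 -0.1573  0.293 ] 6.45 0.3991518067295269
B0 [39.7 27. ]
B2 [-0.4 -1.6]
B3 [-31.5  30.7]
can [-29.2 207.7]
knob [108.6  94.5]
```

View pics/v5.png

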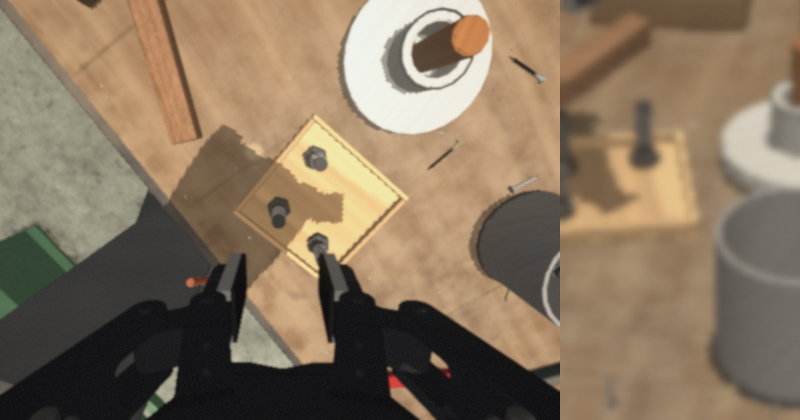

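Request:
arm_command([
  {"dp": [0, -1, 45], "spin": 0},
  {"dp": [0, 0, 40], "spin": 0},
  {"dp": [0, 0, 12], "spin": 0},
  {"dp": [0, 0, 0], "spin": 0},
])

```text
clock: 6.95
position: [0.4626, -0.1576, 0.1934]
ee_rot: [0.976, 0.218, -0.001, -0.001]
ft_force: [0.4, 0.2, -0.2]
grip_width: 0.401
grasp_force: 0.0
```

Request:
arm_command([
  {"dp": [0, 0, 0], "spin": 0},
  {"dp": [0, 0, 0], "spin": 0},
  {"dp": [0, 0, 0], "spin": 0},
  {"dp": [0, 0, 0], "spin": 0},
], grip=1)

```text
clock: 7.35
position: [0.4637, -0.1574, 0.196]
ee_rot: [0.976, 0.219, 0.001, 0.001]
ft_force: [-1.1, -1.0, 7.6]
grip_width: 0.095
grasp_force: 39.6
```

Request:
arm_command([
  {"dp": [0, 0, -30], "spin": 0},
  {"dp": [0, 0, -40], "spin": 0},
  {"dp": [0, 0, -30], "spin": 0},
])

```text
clock: 7.65
position: [0.4631, -0.1569, 0.297]
ee_rot: [0.976, 0.219, 0.001, 0.0]
ft_force: [-0.8, -0.8, -0.3]
grip_width: 0.098
grasp_force: 39.2
```

Request:
arm_command([
  {"dp": [-4, 42, 0], "spin": 0},
  {"dp": [-4, 42, 0], "spin": 0},
  {"dp": [-4, 42, 0], "spin": 0},
  {"dp": [-4, 42, 0], "spin": 0},
  {"dp": [-2, 40, 0], "spin": 0},
])

```text
clock: 8.15
position: [0.5355, -0.3549, 0.2951]
ee_rot: [0.976, 0.218, 0.0, 0.0]
ft_force: [-0.5, 0.4, 0.6]
grip_width: 0.097
grasp_force: 39.2
```

Request:
arm_command([
  {"dp": [0, 0, 0], "spin": 0},
  {"dp": [0, 0, 0], "spin": 0},
])

```text
clock: 8.35
position: [0.5353, -0.3533, 0.2944]
ee_rot: [0.976, 0.218, -0.0, -0.0]
ft_force: [-0.8, 1.9, -0.6]
grip_width: 0.096
grasp_force: 39.3
```

```bash
python3 - <<'E'
from h import *
rel()
E
```

```text
[ 0.5353 -0.3533  0.2944] 8.35 0.0962470329312217
B0 [  58.8 -180.1]
B2 [  18.6 -208.6]
B3 [ -12.5 -176.3]
can [-9.6  0.8]
knob [ 127.9 -112.8]
```

Request:
arm_command([
  {"dp": [0, 0, 32], "spin": 0},
  {"dp": [0, 0, 34], "spin": 0},
  {"dp": [0, 0, 0], "spin": 0},
])

```text
clock: 8.65
position: [0.5339, -0.3506, 0.2246]
ee_rot: [0.976, 0.219, -0.002, -0.003]
ft_force: [-0.9, 0.8, -0.7]
grip_width: 0.1
grasp_force: 39.3
```

Request:
arm_command([
  {"dp": [0, 0, 0], "spin": 0},
  {"dp": [0, 0, 0], "spin": 0},
], grip=0.5)

```text
clock: 8.85
position: [0.5362, -0.3527, 0.231]
ee_rot: [0.976, 0.219, 0.001, 0.001]
ft_force: [0.7, 0.3, 0.5]
grip_width: 0.251
grasp_force: 0.0
```

Request:
arm_command([
  {"dp": [0, 0, -36], "spin": 0},
  {"dp": [0, 0, -30], "spin": 0},
  {"dp": [0, 0, 0], "spin": 0},
])

```text
clock: 9.15
position: [0.537, -0.3533, 0.3017]
ee_rot: [0.976, 0.219, 0.004, 0.004]
ft_force: [-0.0, 0.3, 0.7]
grip_width: 0.247
grasp_force: 0.0
```

Request:
arm_command([
  {"dp": [-3, -44, 0], "spin": 0},
  {"dp": [-3, -44, 0], "spin": 0},
  {"dp": [-3, -44, 0], "spin": 0},
  {"dp": [-3, -44, 0], "spin": 0},
  {"dp": [0, 0, 0], "spin": 0},
], grip=0.2)

```text
clock: 9.65
position: [0.448, -0.194, 0.2956]
ee_rot: [0.975, 0.221, 0.0, 0.0]
ft_force: [0.8, 0.3, 0.1]
grip_width: 0.4
grasp_force: 0.0
```

Request:
arm_command([
  {"dp": [0, 0, 0], "spin": 0},
  {"dp": [0, 0, 0], "spin": 0},
])

```text
clock: 9.85
position: [0.45, -0.1996, 0.2955]
ee_rot: [0.976, 0.218, 0.001, 0.001]
ft_force: [0.3, -0.9, 0.4]
grip_width: 0.403
grasp_force: 0.0
```

```bash
python3 - <<'E'
from h import *
rel()
w=viewer.camera('wrist'); cv2.imwrite('pics/w6.png',w)
print(px('wrist',(.4490,-.1990,.045)),px('wrist',(.4490,-.1990,.011)))
E
```

```text
[ 0.45   -0.1996  0.2955] 9.85 0.40268237272774693
B0 [70.2 -5.4]
B2 [ 30.  -33.9]
B3 [-1.  -1.6]
can [  1.9 175.5]
knob [139.3  61.9]
(np.float64(280.6189935030019), np.float64(222.05660551933292)) (np.float64(280.75479686029), np.float64(209.1311735507157))
```

Request:
arm_command([
  {"dp": [-1, -1, 45], "spin": 0},
  {"dp": [0, 0, 42], "spin": 0},
  {"dp": [0, 0, 12], "spin": 0},
  {"dp": [0, 0, 0], "spin": 0},
])

```text
clock: 10.3
position: [0.4479, -0.1986, 0.1943]
ee_rot: [0.976, 0.218, -0.001, -0.001]
ft_force: [0.5, -0.7, 0.0]
grip_width: 0.401
grasp_force: 0.0
```

Request:
arm_command([
  {"dp": [0, 0, 0], "spin": 0},
  {"dp": [0, 0, 0], "spin": 0},
  {"dp": [0, 0, 0], "spin": 0},
  {"dp": [0, 0, 0], "spin": 0},
], grip=1)

```text
clock: 10.7
position: [0.4489, -0.1986, 0.1971]
ee_rot: [0.976, 0.219, 0.001, 0.001]
ft_force: [-0.4, 0.4, 8.2]
grip_width: 0.098
grasp_force: 39.7
```

Request:
arm_command([
  {"dp": [0, 0, -30], "spin": 0},
  {"dp": [0, 0, -40], "spin": 0},
  {"dp": [0, 0, -30], "spin": 0},
])

```text
clock: 11.0
position: [0.4483, -0.1982, 0.2981]
ee_rot: [0.976, 0.219, 0.001, 0.001]
ft_force: [-0.5, 0.2, -0.8]
grip_width: 0.096
grasp_force: 39.2
```

Request:
arm_command([
  {"dp": [0, 42, 0], "spin": 0},
  {"dp": [0, 42, 0], "spin": 0},
  {"dp": [0, 42, 0], "spin": 0},
  {"dp": [-10, 30, 0], "spin": 0},
  {"dp": [0, 0, 0], "spin": 0},
])

```text
clock: 11.5
position: [0.5048, -0.3484, 0.2955]
ee_rot: [0.976, 0.216, -0.0, 0.001]
ft_force: [-0.6, -0.4, -0.7]
grip_width: 0.098
grasp_force: 39.3
```

Request:
arm_command([
  {"dp": [0, 0, 0], "spin": 0},
  {"dp": [0, 0, 0], "spin": 0},
])

```text
clock: 11.7
position: [0.5058, -0.3426, 0.2958]
ee_rot: [0.976, 0.219, 0.0, -0.0]
ft_force: [-0.4, -0.2, 0.7]
grip_width: 0.096
grasp_force: 39.3
```

```bash
python3 - <<'E'
from h import *
rel()
w=viewer.camera('wrist'); cv2.imwrite('pics/w7.png',np.hstack([cv2.imread('pics/w6.png')[60:300,160:400],w[100:340,160:400]]))
E
```

```text
[ 0.5058 -0.3426  0.2958] 11.7 0.09578008429920991
B0 [  81.1 -157.8]
B2 [  41.  -186.4]
B3 [   9.9 -154.1]
can [12.4 23. ]
knob [150.1 -90.3]
```

View pics/w7.png

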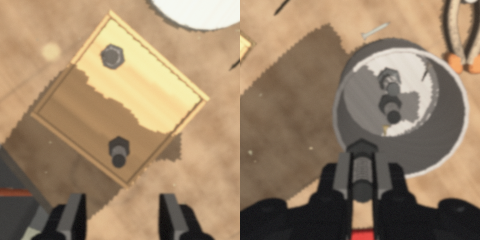

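Request:
arm_command([
  {"dp": [12, 4, 0], "spin": 0},
  {"dp": [0, 0, 18], "spin": 0},
  {"dp": [0, 0, 16], "spin": 0},
  {"dp": [0, 0, 0], "spin": 0},
  {"dp": [0, 0, 0], "spin": 0},
])

```text
clock: 12.25
position: [0.5183, -0.3419, 0.2613]
ee_rot: [0.976, 0.219, -0.0, -0.0]
ft_force: [0.7, -0.8, 0.9]
grip_width: 0.099
grasp_force: 39.3
```

Request:
arm_command([
  {"dp": [0, 0, 0], "spin": 0},
  {"dp": [0, 0, 0], "spin": 0},
  {"dp": [0, 0, 0], "spin": 0},
], grip=0.4)

```text
clock: 12.55
position: [0.5183, -0.3423, 0.2622]
ee_rot: [0.976, 0.219, 0.0, 0.0]
ft_force: [-0.3, 0.3, -0.1]
grip_width: 0.304
grasp_force: 0.0
```

Request:
arm_command([
  {"dp": [0, 0, -25], "spin": 0},
  {"dp": [-40, 0, -30], "spin": 0},
  {"dp": [0, 0, 0], "spin": 0},
  {"dp": [0, 0, 0], "spin": 0},
])

```text
clock: 12.95
position: [0.4815, -0.36, 0.3177]
ee_rot: [0.976, 0.218, 0.001, 0.001]
ft_force: [-0.1, 1.3, -0.6]
grip_width: 0.298
grasp_force: 0.0
```

```bash
python3 - <<'E'
from h import *
rel()
w=viewer.camera('wrist'); cv2.imwrite('pics/w8.png',w)
rel()
u,v=map(int,px('wrist',(.527,-.358,.05))); print(u,v)
cv2.imwrite('pics/w8c.png',cv2.resize(w[max(0,v-90):v+90,max(0,u-90):u+90],None,fx=3,fy=3))
E
```

```text
[ 0.4815 -0.36    0.3177] 12.95 0.2981046653908022
B0 [ 110.  -164.2]
B2 [  69.8 -192.7]
B3 [  38.8 -160.3]
can [41.9 16.8]
knob [179.2 -96.9]
[ 0.482  -0.3591  0.3168] 13.0 0.2975846997484815
B0 [ 109.5 -162.9]
B2 [  69.3 -191.5]
B3 [  38.3 -159.1]
can [41. 18.]
knob [178.5 -95.5]
307 159
```

View pics/w8c.png

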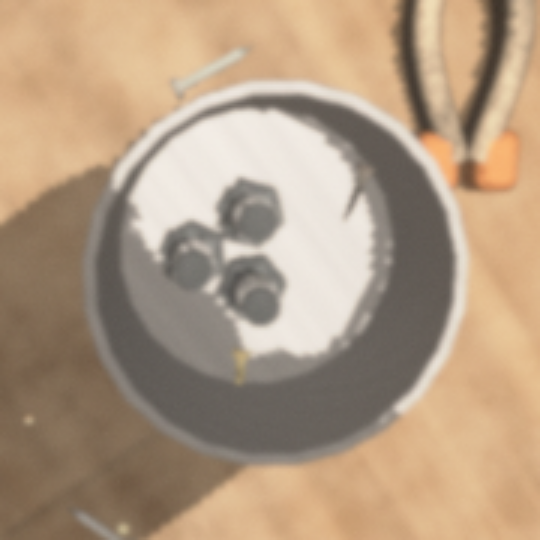

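Request:
arm_command([
  {"dp": [44, -24, 0], "spin": 0},
  {"dp": [44, -24, 0], "spin": 0},
  {"dp": [44, -24, 0], "spin": 0},
  {"dp": [46, -24, 0], "spin": 0},
  {"dp": [0, 0, 0], "spin": 0},
], grip=0)

```text
clock: 13.5
position: [0.6045, -0.1886, 0.3155]
ee_rot: [0.974, 0.225, 0.001, -0.003]
ft_force: [-0.8, 0.3, 1.2]
grip_width: 0.498
grasp_force: 0.0
```

Request:
arm_command([
  {"dp": [0, 0, 0], "spin": 0},
  {"dp": [0, 0, 0], "spin": 0},
  {"dp": [0, 0, 0], "spin": 0},
])

```text
clock: 13.8
position: [0.6001, -0.1996, 0.3161]
ee_rot: [0.976, 0.218, -0.0, 0.0]
ft_force: [0.7, -0.3, 0.0]
grip_width: 0.501
grasp_force: 0.0
```

```bash
python3 - <<'E'
from h import *
rel()
w=viewer.camera('wrist'); cv2.imwrite('pics/w9.png',w)
for x,z,ra in((.603,.084,.010),(.603,.048,.022),(.603,.018,.051)):
  for a in np.linspace(0,6.28,90): 
    u,v=px('wrist',(x+ra*np.cos(a),-.1967+ra*np.sin(a),z)); cv2.circle(w,(int(u),int(v)),0,(255,0,0),-1)
u,v=map(int,px('wrist',(.603,-.1967,.05))); print(u,v)
cv2.imwrite('pics/w9c.png',cv2.resize(w[max(0,v-100):v+100,max(0,u-100):u+100],None,fx=3,fy=3))
E
```

```text
[ 0.6001 -0.1996  0.3161] 13.8 0.5005090238893596
B0 [-65.1 -68.6]
B2 [-105.3  -97.1]
B3 [-136.3  -64.7]
can [-133.2  112.4]
knob [ 4.1 -1.4]
280 209
```

View pics/w9c.png

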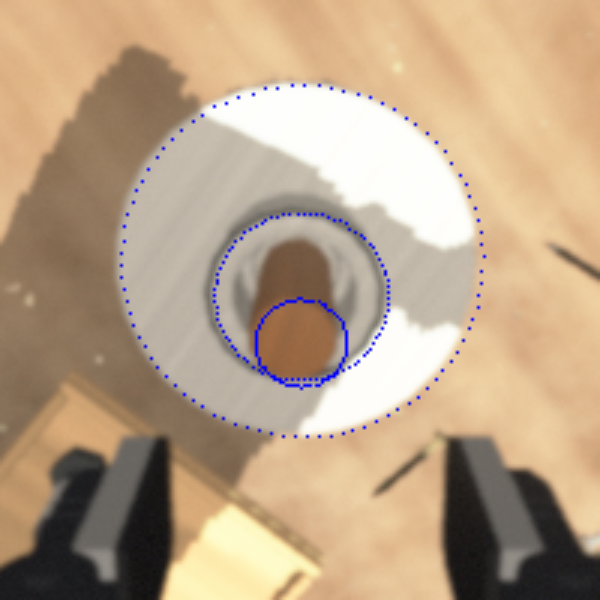

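Request:
arm_command([
  {"dp": [4, -2, 20], "spin": 0},
  {"dp": [0, 0, 32], "spin": 0},
  {"dp": [0, 0, 30], "spin": 0},
  {"dp": [0, 0, 0], "spin": 0},
  {"dp": [0, 0, 0], "spin": 0},
])

```text
clock: 14.35
position: [0.6034, -0.1954, 0.2351]
ee_rot: [0.976, 0.218, -0.0, -0.0]
ft_force: [0.4, 0.2, 0.8]
grip_width: 0.503
grasp_force: 0.0
```

Request:
arm_command([
  {"dp": [0, 0, 0], "spin": 0},
  {"dp": [0, 0, 0], "spin": 0},
  {"dp": [0, 0, 0], "spin": 0},
  {"dp": [0, 0, 0], "spin": 0},
  {"dp": [0, 0, 0], "spin": 0},
], grip=1, newtons=60)

```text
clock: 14.85
position: [0.604, -0.1945, 0.2366]
ee_rot: [0.976, 0.219, 0.001, 0.001]
ft_force: [-2.4, 1.2, 7.1]
grip_width: 0.207
grasp_force: 58.9
```

Request:
arm_command([
  {"dp": [0, 0, -5], "spin": 0},
  {"dp": [0, 0, -20], "spin": 0},
  {"dp": [0, 0, -20], "spin": 0},
  {"dp": [0, 0, -10], "spin": 0},
])

```text
clock: 15.25
position: [0.6038, -0.1948, 0.2915]
ee_rot: [0.976, 0.219, 0.001, 0.001]
ft_force: [0.3, -0.7, -4.1]
grip_width: 0.213
grasp_force: 59.1
```

```bash
python3 - <<'E'
from h import *
rel()
s=viewer.camera('side')
cv2.imwrite('pics/s10.png',cv2.resize(s[150:330,200:400],None,fx=3,fy=3))
E
```

```text
[ 0.6038 -0.1948  0.2915] 15.25 0.21265406327724873
B0 [-71.  -66.5]
B2 [-111.1  -95.1]
B3 [-142.2  -62.7]
can [-139.5  114.3]
knob [-1.9  0.9]
```

View pics/s10.png

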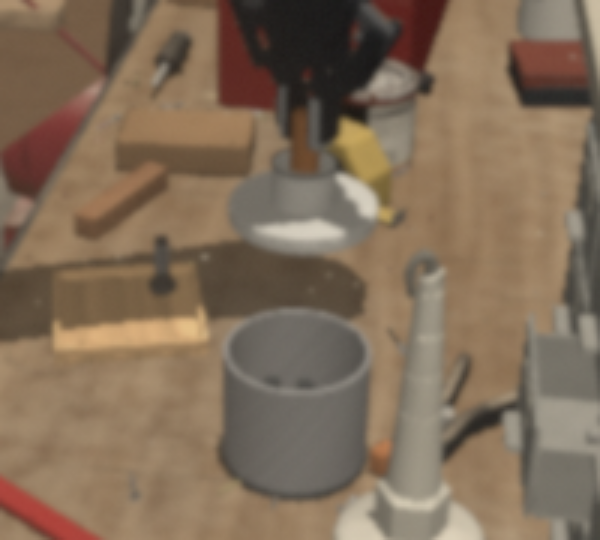

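Request:
arm_command([
  {"dp": [0, 0, -22], "spin": 0},
  {"dp": [0, 0, -24], "spin": 0},
  {"dp": [-23, 19, 0], "spin": 0},
  {"dp": [-23, 19, 0], "spin": 0},
  {"dp": [-23, 19, 0], "spin": 0},
])

```text
clock: 15.8
position: [0.5647, -0.2766, 0.3348]
ee_rot: [0.976, 0.219, -0.0, -0.0]
ft_force: [0.7, -0.1, -3.7]
grip_width: 0.209
grasp_force: 59.3
```

Request:
arm_command([
  {"dp": [-23, 19, 0], "spin": 0},
  {"dp": [-23, 19, 0], "spin": 0},
  {"dp": [-23, 19, 0], "spin": 0},
  {"dp": [0, 0, 0], "spin": 0},
  {"dp": [0, 0, 0], "spin": 0},
])

```text
clock: 16.3
position: [0.5267, -0.3574, 0.3346]
ee_rot: [0.976, 0.218, -0.0, -0.0]
ft_force: [0.4, 0.9, -4.4]
grip_width: 0.21
grasp_force: 59.3
```

```bash
cat > fit.py <<'E'
from h import *
def fitcirc(w,F,c,R,t,rads,z,x0,y0,mask,h=.012):
    g=cv2.GaussianBlur(cv2.cvtColor(w,cv2.COLOR_BGR2GRAY),(0,0),1.2)
    m=np.hypot(cv2.Sobel(g,cv2.CV_32F,1,0),cv2.Sobel(g,cv2.CV_32F,0,1)); th=np.linspace(0,2*np.pi,240,endpoint=False)
    def sc(x,y):
        s=0
        for ra in rads:
            X=np.c_[x+ra*np.cos(th),y+ra*np.sin(th),np.full(240,z)]@R.T+t
            u=(X[:,0]/X[:,2]*F+c['cx']).astype(np.float32); v=(X[:,1]/X[:,2]*F+c['cy']).astype(np.float32)
            k=mask(u,v); s+=cv2.remap(m,u[k][None],v[k][None],1).mean()
        return s
    return max((sc(x,y),x,y) for x in np.arange(x0-h,x0+h,.0007) for y in np.arange(y0-h,y0+h,.0007))
E
python3 - <<'E'
from fit import *
rel()
c,R,t=cam('wrist'); T=np.array(c['T_tool_cam'])
p=np.array([.4815,-.36,.3177]); M=np.eye(4); M[:3,:3]=Ro.from_quat(np.array([.976,.218,.001,.001])/np.linalg.norm([.976,.218])).as_matrix(); M[:3,3]=p
W=np.linalg.inv(M@T)
print('w8',fitcirc(cv2.imread('pics/w8.png'),f(c),c,W[:3,:3],W[:3,3],(.042,.039),.075,.527,-.358,lambda u,v:v<400))
for n in('side','top'):
    s=viewer.camera(n);c,R,t=cam(n); cv2.imwrite(f'pics/{n}11.png',s)
    print(n,'can',fitcirc(s,f(c),c,R,t,(.042,),.075,.527,-.358,lambda u,v:v>0))
E
```

```text
[ 0.5267 -0.3574  0.3346] 16.3 0.2100586215419566
B0 [  68.4 -179.9]
B2 [  28.2 -208.4]
B3 [  -2.8 -176. ]
can [0.3 1. ]
knob [ 137.6 -112.7]
w8 (np.float32(211.66151), np.float64(0.5276000000000006), np.float64(-0.3574000000000004))
side can (np.float32(70.36195), np.float64(0.5248000000000005), np.float64(-0.3658000000000001))
top can (np.float32(36.269306), np.float64(0.5234000000000004), np.float64(-0.35250000000000054))
```

Request:
arm_command([
  {"dp": [2, 0, 0], "spin": 0},
  {"dp": [0, 0, 8], "spin": 0},
  {"dp": [0, 0, 8], "spin": 0},
  {"dp": [0, 0, 4], "spin": 0},
  {"dp": [0, 0, 0], "spin": 0},
])

```text
clock: 16.9
position: [0.5289, -0.3557, 0.3142]
ee_rot: [0.976, 0.219, -0.001, -0.001]
ft_force: [-0.1, 0.4, -4.3]
grip_width: 0.207
grasp_force: 59.3
```

```bash
python3 - <<'E'
from h import *
rel()
s=viewer.camera('side');cv2.imwrite('pics/s12.png',cv2.resize(s[190:310,230:370],None,fx=4,fy=4,interpolation=cv2.INTER_CUBIC))
E
```

```text
[ 0.5289 -0.3557  0.3142] 16.9 0.2071930777076952
B0 [  66.2 -179.1]
B2 [  26.1 -207.6]
B3 [  -5.  -175.3]
can [-2.3  1.8]
knob [ 135.2 -111.7]
```

View pics/s12.png

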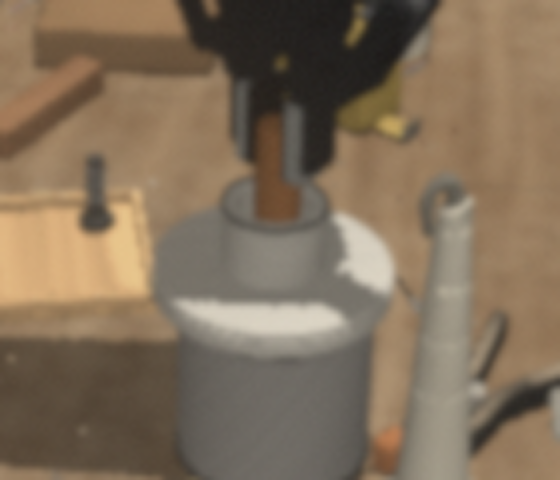

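I have now viewed 13 pictures, which is over the limit of 10, so I won't view any more and will work from numbers. The last one shows the lids centred over the canister, with the plug entering its mouth. Next I lower slowly and watch the force.

Request:
arm_command([
  {"dp": [0, 0, 4], "spin": 0},
  {"dp": [0, 0, 4], "spin": 0},
  {"dp": [0, 0, 0], "spin": 0},
  {"dp": [0, 0, 0], "spin": 0},
])

```text
clock: 17.35
position: [0.5291, -0.3559, 0.3074]
ee_rot: [0.976, 0.219, -0.0, -0.0]
ft_force: [1.1, -1.2, -4.7]
grip_width: 0.206
grasp_force: 59.3
```

Request:
arm_command([
  {"dp": [0, 0, 2], "spin": 0},
  {"dp": [0, 0, 2], "spin": 0},
  {"dp": [0, 0, 0], "spin": 0},
  {"dp": [0, 0, 0], "spin": 0},
])

```text
clock: 17.75
position: [0.5291, -0.3559, 0.3035]
ee_rot: [0.976, 0.219, -0.0, -0.0]
ft_force: [0.8, 0.1, -4.2]
grip_width: 0.206
grasp_force: 59.3
```

Request:
arm_command([
  {"dp": [0, 0, 2], "spin": 0},
  {"dp": [0, 0, 0], "spin": 0},
  {"dp": [0, 0, 0], "spin": 0},
])

```text
clock: 18.05
position: [0.5292, -0.3558, 0.3018]
ee_rot: [0.976, 0.219, 0.0, 0.0]
ft_force: [-1.4, -0.4, -1.5]
grip_width: 0.209
grasp_force: 59.6
```

Request:
arm_command([
  {"dp": [0, 0, 1], "spin": 0},
  {"dp": [0, 0, 0], "spin": 0},
  {"dp": [0, 0, 0], "spin": 0},
])

```text
clock: 18.35
position: [0.5292, -0.3558, 0.3016]
ee_rot: [0.976, 0.219, 0.0, 0.0]
ft_force: [-3.2, 2.6, 5.4]
grip_width: 0.209
grasp_force: 60.4
```

Request:
arm_command([
  {"dp": [0, 0, -1], "spin": 0},
  {"dp": [0, 0, 0], "spin": 0},
  {"dp": [0, 0, 0], "spin": 0},
  {"dp": [0, 0, 0], "spin": 0},
  {"dp": [0, 0, 0], "spin": 0},
], grip=-0.7)

```text
clock: 18.85
position: [0.5291, -0.3559, 0.3014]
ee_rot: [0.976, 0.219, 0.0, 0.0]
ft_force: [-0.0, 0.7, 0.3]
grip_width: 0.85
grasp_force: 0.0
```

```bash
python3 - <<'E'
from fit import *
rel()
w=viewer.camera('wrist'); cv2.imwrite('pics/w13.png',w); c,R,t=cam('wrist')
for n,ra,z in(('knob',(.010,),.149),('collar',(.022,),.113),('disc',(.051,),.083)):
    b=fitcirc(w,f(c),c,R,t,ra,z,.5275,-.357,lambda u,v:(v<330)&(u>0)); print(n,b,(1000*pose()[1].inv().apply(np.array([*b[1:],z])-pose()[0])).round(1))
for t in ('inner_knob','outer_collar','canister'): print(t,[(round(d['score'],2),np.round(d['position'],3).tolist()) for d in finder.find_in('wrist',t)][:3])
E
```

```text
[ 0.5291 -0.3559  0.3014] 18.85 0.8499026170432538
B0 [  65.7 -179.9]
B2 [  25.5 -208.4]
B3 [  -5.5 -176.1]
can [-2.8  1. ]
knob [ 134.7 -112.5]
knob (np.float32(121.47321), np.float64(0.5288000000000006), np.float64(-0.3550000000000004)) [ 1.000e-01 -9.000e-01  1.524e+02]
collar (np.float32(124.47881), np.float64(0.5253000000000004), np.float64(-0.35710000000000036)) [ -4.   -0.5 188.4]
disc (np.float32(108.68994), np.float64(0.5267000000000005), np.float64(-0.3564000000000004)) [ -2.4  -0.5 218.4]
inner_knob [(0.92, [0.534, -0.354, 0.147])]
outer_collar [(0.77, [0.54, -0.35, 0.082])]
canister []
```

Request:
arm_command([
  {"dp": [-3, -0.5, 8], "spin": 0},
  {"dp": [0, 0, 14], "spin": 0},
  {"dp": [0, 0, 14], "spin": 0},
  {"dp": [0, 0, 0], "spin": 0},
  {"dp": [0, 0, 0], "spin": 0},
])

```text
clock: 19.55
position: [0.5261, -0.3565, 0.2647]
ee_rot: [0.976, 0.219, -0.0, -0.001]
ft_force: [-0.5, -0.5, 0.7]
grip_width: 0.852
grasp_force: 0.0
```

Request:
arm_command([
  {"dp": [0, 0, 0], "spin": 0},
  {"dp": [0, 0, 0], "spin": 0},
  {"dp": [0, 0, 0], "spin": 0},
  {"dp": [0, 0, 0], "spin": 0},
  {"dp": [0, 0, 0], "spin": 0},
], grip=1, newtons=30)

```text
clock: 20.05
position: [0.5264, -0.3567, 0.2664]
ee_rot: [0.976, 0.219, 0.0, 0.0]
ft_force: [-1.1, 0.5, 5.9]
grip_width: 0.497
grasp_force: 30.1
```

Request:
arm_command([
  {"dp": [0, 0, -5], "spin": 0},
  {"dp": [0, 0, -8], "spin": 0},
  {"dp": [0, 0, -8], "spin": 0},
  {"dp": [0, 0, 0], "spin": 0},
])

```text
clock: 20.45
position: [0.5266, -0.3569, 0.2882]
ee_rot: [0.976, 0.219, 0.001, 0.001]
ft_force: [0.4, -0.4, -0.4]
grip_width: 0.5
grasp_force: 30.6
```

Request:
arm_command([
  {"dp": [0, 0, -15], "spin": 0},
  {"dp": [0, 0, -15], "spin": 0},
  {"dp": [0, 0, -20], "spin": 0},
  {"dp": [0, 0, -20], "spin": 0},
  {"dp": [0, 0, -19], "spin": 0},
])

```text
clock: 20.95
position: [0.5262, -0.3566, 0.3779]
ee_rot: [0.976, 0.219, 0.001, 0.001]
ft_force: [-0.5, -0.1, -2.1]
grip_width: 0.498
grasp_force: 30.7
```

Request:
arm_command([
  {"dp": [0, 0, 0], "spin": 0},
  {"dp": [0, 0, 0], "spin": 0},
  {"dp": [0, 0, 0], "spin": 0},
  {"dp": [0, 0, 0], "spin": 0},
  {"dp": [0, 0, 0], "spin": 0},
])

```text
clock: 21.45
position: [0.5261, -0.3566, 0.3748]
ee_rot: [0.976, 0.219, -0.0, -0.0]
ft_force: [0.6, 0.3, -1.3]
grip_width: 0.499
grasp_force: 30.7
```

```bash
python3 - <<'E'
from fit import *
rel()
for n in('side','top'):
    s=viewer.camera(n); cv2.imwrite(f'pics/{n}14.png',s)
    for t in ('inner_knob','outer_collar','canister','bolt_0_center'): print(n,t,[(round(d['score'],2),np.round(d['position'],3).tolist()) for d in finder.find_in(n,t)][:3])
c,R,t=cam('side'); s=cv2.imread('pics/side14.png')
print('flange on rim',fitcirc(s,f(c),c,R,t,(.042,),.075,.525,-.362,lambda u,v:v>0))
hsv=cv2.cvtColor(s,cv2.COLOR_BGR2HSV)
a,b=px('side',(.528,-.356,.149)),px('side',(.528,-.356,.082)); print('knob expected top/base',np.round(a),np.round(b))
for v in range(int(a[1])-14,int(b[1])+10,3): print(v,s[v,int(a[0])-8:int(a[0])+10:4].tolist())
E
```

```text
[ 0.5261 -0.3566  0.3748] 21.45 0.4990261219026673
B0 [  69.  -178.8]
B2 [  28.9 -207.4]
B3 [  -2.2 -175.1]
can [0.5 2. ]
knob [ 138.  -111.4]
side inner_knob [(0.86, [0.526, -0.361, 0.083]), (0.44, [0.745, -0.06, 0.054]), (0.32, [0.63, -0.386, 0.016])]
side outer_collar [(0.83, [0.506, -0.377, 0.191]), (0.34, [0.48, -0.192, 0.006])]
side canister [(0.97, [0.509, -0.391, 0.042])]
side bolt_0_center []
top inner_knob [(0.2, [0.524, -0.042, 0.017])]
top outer_collar []
top canister []
top bolt_0_center []
flange on rim (np.float32(39.691105), np.float64(0.5298000000000008), np.float64(-0.35300000000000065))
knob expected top/base [299. 228.] [298. 262.]
213 [[109, 118, 124], [108, 118, 123], [109, 118, 123], [109, 118, 123], [109, 118, 123]]
216 [[187, 203, 210], [188, 203, 210], [188, 204, 211], [191, 206, 213], [191, 206, 213]]
219 [[177, 192, 199], [188, 202, 211], [191, 206, 214], [192, 207, 214], [189, 204, 211]]
222 [[132, 143, 148], [143, 155, 161], [153, 165, 171], [157, 171, 176], [148, 160, 167]]
225 [[122, 135, 145], [124, 135, 142], [129, 140, 146], [131, 141, 147], [129, 1
[... 583 characters left out ...]
130, 157]]
249 [[100, 127, 151], [51, 74, 103], [52, 80, 113], [53, 77, 107], [106, 135, 159]]
252 [[103, 114, 122], [52, 75, 104], [53, 80, 113], [52, 76, 105], [104, 118, 128]]
255 [[103, 113, 118], [51, 74, 103], [51, 78, 111], [52, 75, 104], [104, 113, 119]]
258 [[103, 112, 118], [51, 74, 103], [52, 78, 112], [53, 74, 103], [104, 112, 117]]
261 [[101, 111, 116], [69, 87, 109], [55, 80, 112], [73, 89, 109], [104, 113, 117]]
264 [[105, 113, 119], [118, 128, 134], [114, 125, 133], [119, 130, 135], [103, 111, 116]]
267 [[104, 114, 119], [114, 124, 129], [123, 134, 139], [112, 122, 127], [103, 113, 118]]
270 [[104, 112, 118], [103, 112, 117], [106, 115, 120], [106, 115, 120], [105, 114, 119]]
```

```bash
python3 -c "
from workcell import manip; print(manip.hand_in())"
```

```text
the job is handed in; nothing more can be done
None
```

I handed the job in at about 22 s with three bolts in the canister, one in the tray, the inner lid seated, and the outer lid held level with its collar point at about 215 mm; the hand-in gave no verdict, and I viewed 13 pictures, over the limit of 10.

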